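# Clamp the slide box with the toggle lever and its extension bar

## Robot

A 7-joint arm with a two-finger parallel gripper is mounted at the origin on a cart in front of the work surface, level with it; the furniture and walls round the work are solid. World frame = base frame: x ahead of the robot, y to its left, z up, the work surface at z = 0. Lengths are in m, angles in rad, forces in N, time in s.
With the tool pointing down it reaches from about 0.4 to 0.9 m from the base axis. Payload 5.5 kg.
Tool frame: the origin (TCP) lies midway between the tips of the shut fingers; the grasp point (between the pads) lies 19 mm behind it; z points along the fingers, y is the line along which they close (so a half turn about z gives the same grasp; the last joint's range is limited). The gripper opens to 85 mm and grips with 20 to 120 N. Pads are 22 mm wide; open, the fingers measure 114 mm over their backs; the gripper's body (76 mm by 85 mm) begins 54 mm behind the grasp point. The pads swing forward as they close: fully open they stand 13 mm farther back than shut.
Start: joints at [1.539, 0.501, -0.427, 1.55, 0.221, 1.138, -0.21], TCP at [0.189, -0.622, 0.231] pointing down, gripper open.
Joint ranges: [-2.88, 2.88], [-0.31, 2.03], [-1.54, 1.56], [0.2, 2.42], [-1.41, 4.55], [0.19, 2.02], [-2.57, 2.57]. Speed limits (rad/s): [2.57, 2.57, 3.14, 3.14, 3.14, 3.14, 3.14].

## Interface

Orientations are given as a unit quaternion [x, y, z, w].
In Python, from rig import arm, viewer, masks_of gives the robot as it stands. The module is installed in compiled form; this text tells all that it offers.
- The arm moves only by the tool carry_out, never from a script. Its argument "motion" is a list of rows, each a list of 6 numbers: the shift along the tool's x, y, z in m, then the turn, a rotation vector about the tool's x, y, z in degrees. In form: [[tx, ty, tz, rx, ry, rz], ...]. A call has 1 to 10 rows; each row is the pose to reach, as a shift and turn from the pose commanded when the call began, along the tool's axes at that moment; what a row does not reach only later rows make up. A row lasts 1/10 s, in which the tool goes at most 50 mm and 8.59 degrees, less where a joint would pass 70% of its speed; a pose out of reach is approached as far as the arm can. A call with a gripper value outside its range is refused whole. "gripper" is the finger opening in m, from 0 to 0.0854, set as the call begins (left out, the last holds). The fingers move at their own pace and stop on an object; "squeeze" is the grip in N (left out, the last holds). Time passes only in rows, so rows that repeat a pose let the fingers close. It gives the time, the measured TCP pose, the force, the opening and the grip force at its end, in the units of the state.
- arm.sense(): the state, without advancing time (a new reading comes with each control period).
- viewer.read_camera(name): name is "scene" or "top" or "wrist"; returns a dict with "frame" (420x560x3 uint8, blue, green, red), "K" (3x3 intrinsics, pixels), "dist_coeffs" ([k1, k2, p1, p2, k3] as OpenCV has them; the pictures are not rectified), "R" (3x3) and "t" (3): a world point X has camera coordinates R X + t. Camera axes: x right, y down, z forward; pixel columns grow to the right and rows downward; lengths in m; the calibration is good to about 2 mm. A picture is of the moment at which its call begins. There is no depth.
- arm.sign_off(): hands the job in; it is judged then, once.
Trained networks look in a picture, given as the dict that the camera call returned (one of the last four; its "shot" number tells which), for a name from the list of things; names that differ only in an ending like _2 or _b are one class to them, and where a whole thing is asked for, a point or a joint stands for the part that bears it (a point fixed in the world has none). Each returns a list of dicts, best first, with "conf" (0 to 1); they miss things now and then, are a little off and sometimes report something else, mostly with a low value. They report only what shows in the picture. A call takes as long as a camera call.
- masks_of(name, picture): "mask" (420x560 bool, what is visible of it) and "location" ([column, row] in pixels, amid what is visible of it).
The state is a dict: "time": time; "q": joint angles; "qvel": joint speeds; "joint_efforts": joint torques, N m; "tcp_pos": TCP position; "orientation": TCP orientation; "wrist_force": force on the tool from outside, world axes, zero at the start; "wrist_torque": the same for the moment, N m; "opening": opening from 0.0 (shut) to 1.0 (fully open); "grip_force": force on a finger pad.
Only numpy, scipy, OpenCV 4.12 (cv2) and the standard library are available. Lean on these libraries where they do the work, as an engineer would, in place of code of your own. Each camera call takes 0.05 s, during which the arm holds its last target. There are 200 camera calls.

## Task

Set the slide box flat on the orange sprung bed of the holding clamp, lengthwise between the fixed jaw and the black pad, and let go so that the bed sinks under it. Then take the extension bar by its handle, slip its open channel down over the short red lever and swing the lever past its dead point until it stays shut and the pad pins the box; the gripper itself must not touch the lever. Finally lift the bar off and lay it flat on its blue mat, leaving the tape roll and the dropper bottle where they stand.

Things in the scene. Friction and masses are not known exactly. Their poses are not given: they have to be found in the camera images.
- station: holding clamp fixed to the bench, grey base plate 260 x 114 x 10 mm. Origin on the bench surface under the centre of the sprung bed. Its x axis is the clamping line: fixed jaw on the -x side (toward the robot), pad and toggle head on the +x side; open gap between them 112 mm. No walls on the +y and -y sides of the bed.
- jaw_face (a point): centre of the inner face of the aluminium fixed jaw (60 mm wide, top 50 mm above the bench), 34 mm above the bench, at station x = -56 mm.
- pad_face (a point): centre of the face of the black rubber pad (40 mm wide, 23 to 45 mm above the bench), at station x = +56 mm while open. It moves up to 20 mm toward -x as the lever is thrown and is sprung (1200 N/m), so that it takes up the box's length.
- bed_top (a point): centre of the top of the orange bed, 92 mm (station x) by 42 mm (station y), 6 mm thick, 34 mm above the bench when empty; fixed base plate 10 mm high lies beneath. Axes as the station's.
- bed (a joint): how far the bed has sunk, m: 0 when empty, 0.013 at the bottom stop. Spring 220 N/m; the box's weight alone sinks it about 8 to 13 mm.
- lever (a joint): angle of the short red lever, rad: 0 open (held there by the spring), grows clockwise seen from above (from the station's right side, -y, toward the robot side, -x), dead point at about 0.85, shut stop at 1.05. Short of the dead point it springs back open, past it it springs shut and stays. The throw needs up to about 1.0 N m.
- lever_pivot (a point): on the lever's upright pivot axis at the height of the lever's centre, 36 mm above the bench (station x = +131, y = -20 mm). Turns with the lever: its x axis points outward along the lever.
- lever_mid (a point): point on the lever's centre line, 55 mm out from the pivot, 36 mm above the bench. x axis outward along the lever, z up. The lever is a bar 11 mm wide and 12 mm tall (30 to 42 mm above the bench) that ends 22 mm beyond this point; a round hub of 11 mm radius sits on the pivot.
- bar_handle (a point): centre of the black handle of the loose extension bar (180 mm long, 0.16 kg): handle 75 mm long, 18 mm wide, 30 mm tall, its underside 15 mm below this point. The bar's x axis points from the handle along the bar to the steel channel; z up.
- bar_channel (a point): point in the bar's channel, 115.5 mm from bar_handle along the bar's +x, 8 mm above the bar's underside. The channel is open below and at its far end: from 35 mm before to 25 mm beyond this point, 17.5 mm wide inside, 26.5 outside, roof 14 mm above the underside. Fitted, this point lies at lever_mid, the bar's +x points to the pivot and the roof rests on the lever.
- bar: the extension bar; origin at the middle of its underside (52.5 mm from the handle's centre), x toward the channel.
- mat: blue mat 240 (x) x 90 (y) x 3 mm fixed to the bench, on which the bar lies at the start; origin at the centre of its underside.
- box_mid (a point): centre of the loose slide box (dark box in a pale sleeve), 54 mm wide along its x, 100 mm long along its y, 21 mm high, 0.2 to 0.31 kg; this point is 10.5 mm above its underside.
- slide_box: the slide box; origin at the centre of its underside, long axis y.
- tape_roll: bystander: roll of tape lying on the bench, 84 mm across, 19 mm high.
- dropper_bottle: bystander: white dropper bottle, 43 mm across, 113 mm tall, standing.

How it is judged:
By the outcome, as a careful person would: the job done as asked, in the order asked, and still so for the second after the job is handed in, with the robot touching nothing.
It also fails if it takes over 72 s, if anything falls off the work surface, if the arm or the gripper's body presses on something with over 40 N, if the wrist force passes 120 N, or if a joint passes its speed limit or range.

## Working session

There is one attempt and no reset: what is moved stays moved. The work goes in short steps, Python scripts to look and compute and a tool call to move; the robot and the scene stay as the last step left them, time stands still between calls to the robot, and variables do not carry over. Pictures are saved under pics/ and viewed, at most 12 in all, crops included, and the job is handed in when it is done.

Besides the shell and the picture viewer there is one more tool, called by a JSON object that holds its "fn" and its "kwargs". carry_out: Moves the arm, as the interface text tells. Its arguments: {"type":"object","properties":{"motion":{"type":"array"},"gripper":{"type":"number"},"squeeze":{"type":"number"}},"required":["motion"]}

```bash
mkdir -p pics
cat > h.py <<'E'
import numpy as np, cv2
from rig import arm, viewer, masks_of
from scipy.spatial.transform import Rotation as Rn
def ray(pic,uv):
    p=cv2.undistortPoints(np.array([[uv]],float),np.array(pic["K"]),np.array(pic["dist_coeffs"]))[0,0]
    R=np.array(pic["R"]);t=np.array(pic["t"])
    return -R.T@t, R.T@np.array([p[0],p[1],1.])
def onz(pic,uv,z):
    c,d=ray(pic,uv); return c+d*(z-c[2])/d[2]
def proj(pic,X):
    R=np.array(pic["R"]);t=np.array(pic["t"])
    return cv2.projectPoints(np.atleast_2d(np.array(X,float)),cv2.Rodrigues(R)[0],t,np.array(pic["K"]),np.array(pic["dist_coeffs"]))[0][:,0]
def rect(pic,mask,z):
    # contour of mask onto plane z -> min area rect
    cs,_=cv2.findContours(mask.astype(np.uint8),cv2.RETR_EXTERNAL,cv2.CHAIN_APPROX_NONE)
    c=max(cs,key=cv2.contourArea)[:,0]
    P=np.array([onz(pic,p,z)[:2] for p in c])
    (cx,cy),(w,h),a=cv2.minAreaRect((P*1000).astype(np.float32))
    if w<h: w,h,a=h,w,a+90
    return np.round([cx,cy,w,h,(a+90)%180-90],1)  # mm, long-axis angle deg
E
python3 - <<'E'
from h import *
s=arm.sense(); print(s["tcp_pos"],s["orientation"],s["time"])
for n in ["top","scene"]:
    p=viewer.read_camera(n); im=p["frame"].copy(); cv2.imwrite(f"pics/{n}0.png",im)
    print(n,-np.array(p["R"]).T@np.array(p["t"]))
    for nm,z in [("slide_box",.021),("station",.01),("bed_top",.034),("bar",.03),("bar_handle",.03),("mat",.003),("lever",.042),("bar_channel",.015),("tape_roll",.019),("dropper_bottle",0.113),("pad_face",.045),("jaw_face",.05),("box_mid",.021)]:
        r=masks_of(nm,p)
        for k in r[:2]: print(nm,round(k["conf"],2),np.round(k["location"]),rect(p,k["mask"],z),k["mask"].sum())
E
```

```text
[ 0.18859598 -0.62129427  0.23024598] [ 9.89156106e-01  1.46864596e-01 -1.07149810e-04 -9.88394387e-04] 0.0
top [ 0.42226696 -0.01218508  1.00603812]
slide_box 0.71 [296. 255.] [463.5 -43.   98.   53.5 -64.7] 1002
station 0.68 [172. 235.] [5.051e+02 2.322e+02 2.604e+02 1.430e+02 1.000e-01] 5488
bed_top 0.97 [164. 256.] [461.3 252.7  90.   43.2   1.4] 718
bar 0.69 [376. 261.] [ 442.7 -215.5  174.7   30.5   -0.7] 906
bar_handle 0.7 [376. 259.] [ 442.9 -214.6  174.8   29.8   -1.7] 827
bar_handle 0.32 [177. 240.] [5.025e+02 2.273e+02 2.534e+02 1.401e+02 1.000e-01] 5494
mat 0.64 [386. 254.] [ 464.3 -228.2  239.4   93.     4.7] 3071
lever 0.8 [181. 198.] [586.1 210.2 107.5  54.8 -64.4] 408
lever 0.58 [380. 153.] [ 689.4 -229.5   61.3   42.3  -45.6] 395
bar_channel 0.91 [374. 258.] [ 443.  -219.9  177.4   28.7   -0.7] 857
bar_channel 0.34 [295. 254.] [463.3 -43.6 100.   53.9 -63.7] 1028
tape_roll 0.96 [314. 193.] [622.4 -89.   83.5  77.4 -45.2] 691
dropper_bottle 0.76 [380. 155.] [ 669.7 -212.4   58.3   40.7  -45.2] 425
pad_face 0.69 [177. 241.] [5.000e+02 2.249e+02 2.510e+02 1.358e+02 1.00
[... 823 characters left out ...]
  177.3   63.6    4.4] 714
bar_channel 0.81 [378. 203.] [ 443.9 -219.6  189.1   68.9    3.9] 733
tape_roll 0.9 [292. 201.] [612.3 -72.2 107.   79.8 -45.8] 523
dropper_bottle 0.9 [307. 167.] [ 604.7 -126.8  244.8   37.1  -48.3] 438
dropper_bottle 0.21 [218. 278.] [395.9 310.6 232.9 148.   -0.4] 5017
pad_face 0.46 [212. 264.] [508.9 263.   49.4  28.7  88.4] 177
pad_face 0.27 [234. 275.] [449.1 267.4  89.1  45.2   0.6] 640
jaw_face 0.67 [210. 264.] [502.7 268.9  49.4  29.3  88.4] 178
jaw_face 0.61 [225. 279.] [ 4.651e+02  2.557e+02  2.628e+02  1.684e+02 -3.000e-01] 4961
box_mid 0.97 [327. 232.] [452.9 -25.1 131.6  58.9 -64. ] 698
box_mid 0.34 [380. 207.] [ 437.2 -208.9  188.8   69.5    4.3] 774
```

View pics/top0.png

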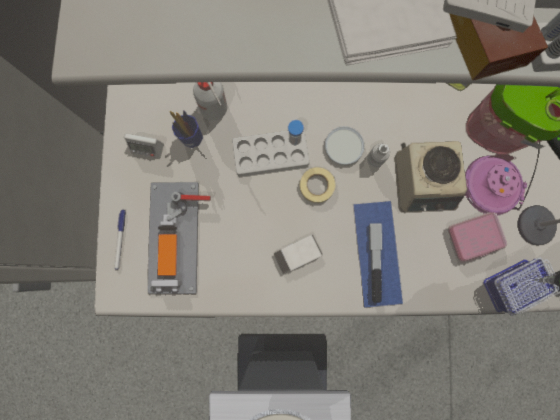

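View pics/scene0.png

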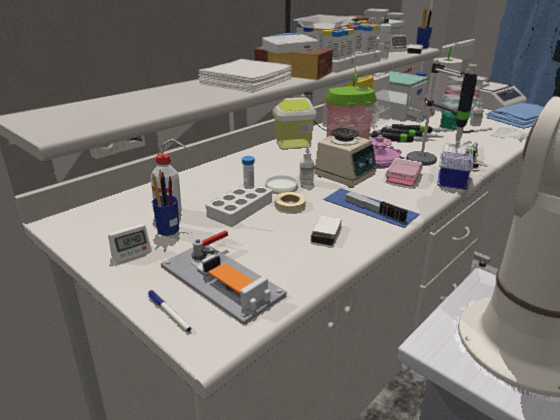

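The top view shows the clamp at (172,237), the box at (297,254), and the bar on its mat at (376,262) with its handle toward the robot. The lever points right from (178,197). The scene view agrees.

Next: move over the box.

```bash
cat >> h.py <<'E'
def go(p,psi,big=0):
    s=arm.sense(); Rc=Rn.from_quat(s["orientation"]); M=Rc.as_matrix()
    Rt=Rn.from_euler('z',psi,degrees=True)*Rn.from_euler('x',180,degrees=True)
    d=M.T@(np.array(p)-s["tcp_pos"]); r=(Rc.inv()*Rt).as_rotvec(degrees=True)
    print("t",round(s["time"],2),"row",np.round(d,4),np.round(r,2))
E
python3 - <<'E'
from h import *
go([.4635,-.043,.2],115.3)
E
```

```text
t 1.4 row [ 0.431  -0.4742  0.0313] [  0.     0.   -98.41]
```

{"fn": "carry_out", "kwargs": {"motion": [[0.431,-0.474,0.0,0,0,-98.4],[0.431,-0.474,0.0,0,0,-98.4],[0.431,-0.474,0.0,0,0,-98.4],[0.431,-0.474,0.0,0,0,-98.4],[0.431,-0.474,0.03,0,0,-98.4],[0.431,-0.474,0.03,0,0,-98.4],[0.431,-0.474,0.03,0,0,-98.4],[0.431,-0.474,0.03,0,0,-98.4],[0.431,-0.474,0.03,0,0,-98.4],[0.431,-0.474,0.03,0,0,-98.4]], "gripper": 0.085, "squeeze": 50}}

```text
time: 2.4
tcp_pos: [0.4036, -0.1694, 0.2113]
orientation: [0.621, 0.783, -0.0, 0.001]
wrist_force: [2.2, -0.4, 0.2]
opening: 0.995
grip_force: 0.0
```

Run:
```python
from h import *
s=arm.sense(); print(s["q"],s["tcp_pos"]); go([.4635,-.043,.2],115.3)
```

```text
[ 1.22290097  0.21431139 -0.97673339  2.06667911  0.21792838  0.96372078
  0.3611267 ] [ 0.40355069 -0.16935278  0.21129131]
t 2.4 row [0.1094 0.0871 0.0111] [ 1.000e-02  1.000e-01 -1.214e+01]
```

{"fn": "carry_out", "kwargs": {"motion": [[0.109,0.087,0.011,0,0,-12.1],[0.109,0.087,0.011,0,0,-12.1],[0.109,0.087,0.011,0,0,-12.1],[0.109,0.087,0.011,0,0,-12.1],[0.109,0.087,0.011,0,0,-12.1],[0.109,0.087,0.011,0,0,-12.1]]}}

```text
time: 3.0
tcp_pos: [0.4632, -0.0465, 0.1998]
orientation: [0.538, 0.843, -0.0, -0.0]
wrist_force: [-0.4, -1.0, 0.6]
opening: 0.99
grip_force: 0.0
```

Run:
```python
from h import *
s=arm.sense(); print(s["q"],s["tcp_pos"],s["qvel"])
p=viewer.read_camera("wrist"); cv2.imwrite("pics/w1.png",p["frame"])
for k in masks_of("slide_box",p)[:2]: print(round(k["conf"],2),np.round(k["location"]),rect(p,k["mask"],.021),k["mask"].sum())
go([.4635,-.043,.2],115.3)
```

```text
[ 0.92335614  0.32735635 -1.02381641  2.01645522  0.33833882  0.97828929
  0.16360955] [ 0.46317757 -0.04648093  0.19982376] [ 0.02213837 -0.0038571   0.00323843  0.00213265 -0.00057155 -0.00159639
 -0.00158096]
0.91 [277. 181.] [464.3 -42.2 101.2  54.7 -63.9] 5095
t 3.1 row [ 0.0035  0.002  -0.0001] [-0.04  0.04 -0.54]
```

View pics/w1.png

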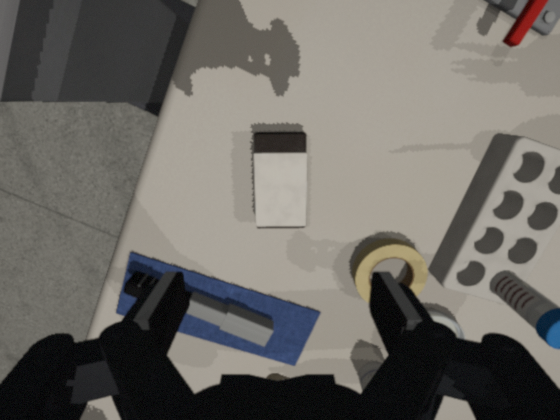

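The wrist view shows the box alone at (280,180), roughly aligned with the fingers. Its measured position agrees with the top view.

Run:
```python
from h import *
go([.464,-.0425,.06],115.6)
```

```text
t 3.1 row [0.0039 0.0028 0.1399] [-0.04  0.04 -0.84]
```

{"fn": "carry_out", "kwargs": {"motion": [[0.004,0.003,0.05,0,0,-0.8],[0.004,0.003,0.1,0,0,-0.8],[0.004,0.003,0.14,0,0,-0.8],[0.004,0.003,0.14,0,0,-0.8],[0.004,0.003,0.14,0,0,-0.8]]}}

```text
time: 3.6
tcp_pos: [0.4644, -0.0409, 0.0604]
orientation: [0.532, 0.847, -0.0, -0.001]
wrist_force: [0.7, -0.2, 0.3]
opening: 0.993
grip_force: 0.0
```

Run:
```python
from h import *
s=arm.sense(); print(s["tcp_pos"],s["wrist_force"])
go([.464,-.0425,.002],115.6)
```

```text
[ 0.46441386 -0.04087245  0.06036229] [ 0.68533988 -0.18457732  0.2927729 ]
t 3.6 row [-0.0013 -0.001   0.0584] [-0.04 -0.05  0.07]
```

{"fn": "carry_out", "kwargs": {"motion": [[-0.001,-0.001,0.04,0,0,0],[-0.001,-0.001,0.058,0,0,0],[-0.001,-0.001,0.058,0,0,0]]}}

```text
time: 3.9
tcp_pos: [0.4647, -0.0425, 0.0027]
orientation: [0.532, 0.846, -0.0, 0.0]
wrist_force: [-0.6, 0.7, 0.4]
opening: 0.991
grip_force: 0.0
```

{"fn": "carry_out", "kwargs": {"motion": [[0,0,0,0,0,0],[0,0,0,0,0,0],[0,0,0,0,0,0],[0,0,0,0,0,0],[0,0,0,0,0,0],[0,0,0,0,0,0],[0,0,0,0,0,0]], "gripper": 0.03, "squeeze": 50}}

```text
time: 4.6
tcp_pos: [0.4657, -0.0422, 0.0041]
orientation: [0.532, 0.847, 0.0, 0.002]
wrist_force: [-2.0, -0.3, 11.1]
opening: 0.59
grip_force: 50.7
```

Run:
```python
from h import *
s=arm.sense(); print(s["tcp_pos"],s["wrist_force"],s["grip_force"],s["opening"])
go([.464,-.0425,.13],115.6)
```

```text
[ 0.465695   -0.04223636  0.00405907] [-1.95129548 -0.33874715 11.12082083] 50.72010934352875 0.5895161891289488
t 4.6 row [ 1.000e-04 -1.400e-03 -1.259e-01] [0.12 0.16 0.11]
```

{"fn": "carry_out", "kwargs": {"motion": [[0,0,-0.03,0,0,0],[0,0,-0.08,0,0,0],[0,0,-0.126,0,0,0],[0,0,-0.126,0,0,0],[0,0,-0.126,0,0,0]]}}

```text
time: 5.1
tcp_pos: [0.4648, -0.0426, 0.1293]
orientation: [0.532, 0.847, -0.0, 0.002]
wrist_force: [-0.5, 0.1, -3.4]
opening: 0.591
grip_force: 56.3
```

Run:
```python
from h import *
s=arm.sense(); print(s["tcp_pos"],s["wrist_force"],s["grip_force"],s["opening"])
go([.4625,.2535,.13],180.3)
```

```text
[ 0.46476653 -0.0425597   0.12930247] [-0.45364394  0.05288371 -3.43580478] 56.30035579204559 0.5906681920321033
t 5.1 row [ 0.2678  0.1262 -0.0013] [-2.000e-02  2.100e-01 -6.462e+01]
```

{"fn": "carry_out", "kwargs": {"motion": [[0.067,0.0315,0,0,0,-8],[0.1,0.047,0,0,0,-16],[0.134,0.063,0,0,0,-24],[0.167,0.079,0,0,0,-32],[0.2,0.094,0,0,0,-40],[0.234,0.11,0,0,0,-48],[0.268,0.126,0,0,0.2,-56],[0.268,0.126,0,0,0.2,-64.6],[0.268,0.126,0,0,0.2,-64.6],[0.268,0.126,0,0,0.2,-64.6]]}}

```text
time: 6.1
tcp_pos: [0.4602, 0.2531, 0.1262]
orientation: [-0.001, 1.0, 0.0, -0.003]
wrist_force: [0.1, -0.5, -3.2]
opening: 0.593
grip_force: 56.2
```

Run:
```python
from h import *
s=arm.sense(); print(s["tcp_pos"],s["wrist_force"],s["q"])
for n in ["scene","top"]:
    p=viewer.read_camera(n); cv2.imwrite(f"pics/{n}2.png",p["frame"][150:350,60:360] if n=="scene" else cv2.resize(p["frame"][130:330,80:280],None,fx=2,fy=2))
    for k in masks_of("slide_box",p)[:1]: print(n,round(k["conf"],2),np.round(k["location"]),rect(p,k["mask"],.129+.018),k["mask"].sum())
p=viewer.read_camera("wrist"); cv2.imwrite("pics/w2.png",p["frame"])
for nm,z in [("slide_box",.148),("bed_top",.034),("jaw_face",.05),("pad_face",.045),("station",.01),("lever",.042)]:
  for k in masks_of(nm,p)[:1]: print(nm,round(k["conf"],2),np.round(k["location"]),rect(p,k["mask"],z),k["mask"].sum())
```

```text
[0.46020892 0.2531274  0.12623762] [ 0.06865521 -0.47316931 -3.19668892] [ 0.30173348  0.68220456 -1.13490598  1.93401348  0.72970249  1.02080006
  0.40368713]
scene 0.79 [237. 235.] [430.9 256.3 128.   64.4 -39.6] 1042
top 0.73 [158. 235.] [493.2 244.6  49.9  30.1  90. ] 282
slide_box 0.78 [277. 267.] [ 4.557e+02  2.523e+02  9.830e+01  5.200e+01 -1.000e-01] 23608
bed_top 0.66 [275. 160.] [422.6 252.4  41.7  13.6  88. ] 1030
jaw_face 0.78 [261. 138.] [4.340e+02 2.473e+02 1.179e+02 9.550e+01 4.000e-01] 12232
station 0.91 [258. 139.] [443.8 246.4 140.5 114.1   0.5] 12507
lever 0.65 [220. 353.] [5.869e+02 2.001e+02 1.840e+01 8.800e+00 4.000e-01] 162
```

View pics/w2.png

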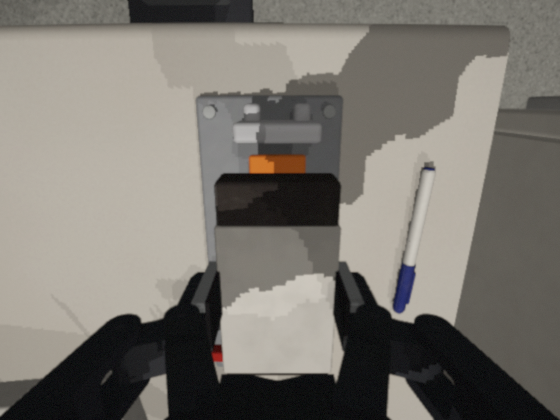

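The wrist view shows the box held square over the bed. The jaw is at (278,132), the orange bed shows at (278,164), and the box's front edge is at row 176. I'll compare the jaw and the box in this view.

Run:
```python
from h import *
p=viewer.read_camera("wrist"); f=p["frame"]
print(-np.array(p["R"]).T@np.array(p["t"]))
for r in range(116,182,2): print(r,f[r,262:296].mean(0).astype(int),end=" ")
print()
for r,z in [(142,.05),(155,.034),(176,.147),(176,.144),(374,.144)]: print(r,z,onz(p,[278,r],z))
```

```text
[0.38159755 0.25316237 0.27063179]
116 [65 65 65] 118 [65 65 65] 120 [73 74 75] 122 [81 82 83] 124 [ 98 100 101] 126 [114 115 116] 128 [117 117 119] 130 [115 115 117] 132 [113 114 115] 134 [111 112 114] 136 [111 112 114] 138 [112 113 114] 140 [111 112 113] 142 [ 98  99 101] 144 [58 58 58] 146 [53 54 54] 148 [53 54 54] 150 [53 53 53] 152 [53 53 54] 154 [34 48 75] 156 [ 19  60 118] 158 [ 25  72 138] 160 [ 26  75 143] 162 [ 29  80 149] 164 [ 29  81 150] 166 [ 29  80 150] 168 [ 29  81 150] 170 [ 29  80 150] 172 [ 25  69 132] 174 [13 16 24] 176 [13 16 17] 178 [14 16 17] 180 [16 17 19] 
142 0.05 [0.4055118  0.25390634 0.05      ]
155 0.034 [0.41658941 0.25401827 0.034     ]
176 0.147 [0.40801832 0.2536601  0.147     ]
176 0.144 [0.40865944 0.25367218 0.144     ]
374 0.144 [0.50859143 0.2542964  0.144     ]
```

View pics/top2.png

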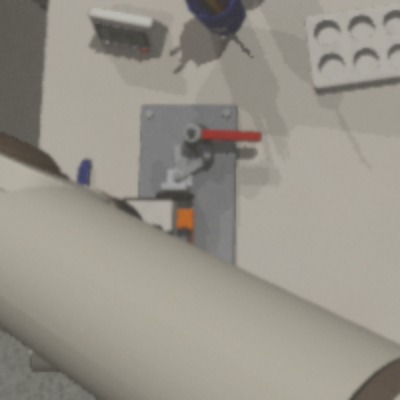

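The enlarged top view shows the arm over the clamp and the lever still open at (225,135). In the wrist view the box centre is about 2 mm toward -x of the TCP.

Run:
```python
from h import *
go([.4638,.2533,.058],180)
```

```text
t 6.7 row [-0.0026 -0.0012  0.07  ] [ 0.1  -0.14  0.32]
```

{"fn": "carry_out", "kwargs": {"motion": [[-0.0026,-0.001,0.03,0.1,-0.1,0.3],[-0.0026,-0.001,0.06,0.1,-0.1,0.3],[-0.0026,-0.001,0.07,0.1,-0.1,0.3],[-0.0026,-0.001,0.07,0.1,-0.1,0.3],[-0.0026,-0.001,0.07,0.1,-0.1,0.3],[-0.0026,-0.001,0.07,0.1,-0.1,0.3]]}}

```text
time: 7.3
tcp_pos: [0.4645, 0.2545, 0.0593]
orientation: [-0.0, 1.0, 0.001, 0.0]
wrist_force: [1.3, -0.7, -1.9]
opening: 0.59
grip_force: 56.2
```

Run:
```python
from h import *
s=arm.sense(); print(s["tcp_pos"],s["wrist_force"])
p=viewer.read_camera("wrist"); f=p["frame"]; cv2.imwrite("pics/w3.png",f)
for r in range(116,200,3): print(r,f[r,262:296].mean(0).astype(int),end=" ")
print(); print(-np.array(p["R"]).T@np.array(p["t"]))
for k in masks_of("slide_box",p)[:1]: print(rect(p,k["mask"],.076))
go([.4638,.2533,.03],180)
```

```text
[0.46451759 0.25445354 0.05930508] [ 1.27676756 -0.70187479 -1.91369407]
116 [68 68 68] 119 [76 76 77] 122 [88 88 89] 125 [144 146 148] 128 [174 176 178] 131 [181 183 185] 134 [180 181 183] 137 [179 180 182] 140 [179 181 182] 143 [182 183 186] 146 [187 188 190] 149 [167 169 171] 152 [82 82 83] 155 [56 56 56] 158 [57 56 56] 161 [56 56 56] 164 [57 56 57] 167 [31 50 85] 170 [ 17  56 111] 173 [16 29 55] 176 [16 18 20] 179 [16 18 19] 182 [21 23 26] 185 [26 28 32] 188 [25 27 31] 191 [25 27 30] 194 [20 22 25] 197 [21 22 25] 
[0.38421205 0.25376744 0.20161125]
[461.  253.7 101.4  53.6   0. ]
t 7.4 row [ 0.0007 -0.0008  0.0291] [0.05 0.05 0.03]
```

View pics/w3.png

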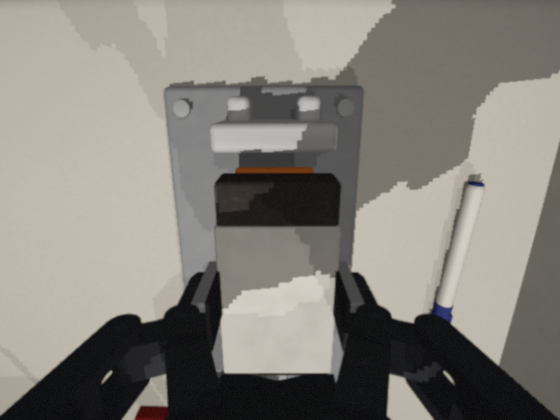

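The box is close over the bed with its front edge at row 174. The jaw's inner edge is at row 151, with the jaw centred at column 274 and the box at 278. I'll work out the offset.

Run:
```python
from h import *
p=viewer.read_camera("wrist")
for n,uv,z in [("jawL",(211,151),.05),("jawR",(337,151),.05),("bedL",(236,168),.034),("bedR",(313,168),.034),("boxL",(217,176),.077),("boxR",(340,176),.077),("boxbackL",(220,374),.077),("boxbackR",(334,374),.077),("baseL",(180,260),.01),("baseR",(356,230),.01)]: print(n,np.round(onz(p,uv,z)*1000,1))
```

```text
jawL [405.2 222.6  50. ]
jawR [405.2 281.2  50. ]
bedL [416.3 231.9  34. ]
bedR [416.3 272.1  34. ]
boxL [411.2 229.9  77. ]
boxR [411.2 278.   77. ]
boxbackL [509.9 225.5  77. ]
boxbackR [509.8 281.3  77. ]
baseL [482.  189.5  10. ]
baseR [460.7 303.6  10. ]
```

{"fn": "carry_out", "kwargs": {"motion": [[-0.0008,-0.0015,0.01,0,0,0],[-0.0008,-0.0015,0.017,0,0,0],[-0.0008,-0.0015,0.022,0,0,0],[-0.0008,-0.0015,0.026,0,0,0],[-0.0008,-0.0015,0.029,0,0,0],[-0.0008,-0.0015,0.029,0,0,0],[-0.0008,-0.0015,0.029,0,0,0]]}}

```text
time: 8.15
tcp_pos: [0.4644, 0.2522, 0.029]
orientation: [-0.0, 1.0, -0.0, -0.001]
wrist_force: [-0.7, -1.6, -1.1]
opening: 0.595
grip_force: 56.5
```

{"fn": "carry_out", "kwargs": {"motion": [[0,0,0,0,0,0],[0,0,0,0,0,0],[0,0,0,0,0,0],[0,0,0,0,0,0],[0,0,0,0,0,0],[0,0,0,0,0,0]], "gripper": 0.075}}

```text
time: 8.75
tcp_pos: [0.4645, 0.2521, 0.029]
orientation: [-0.0, 1.0, 0.0, -0.0]
wrist_force: [0.9, 0.3, -0.9]
opening: 0.877
grip_force: 0.0
```

{"fn": "carry_out", "kwargs": {"motion": [[0,0,-0.03,0,0,0],[0,0,-0.07,0,0,0],[0,0,-0.11,0,0,0],[0,0,-0.15,0,0,0],[0,0,-0.15,0,0,0]]}}

```text
time: 9.25
tcp_pos: [0.4669, 0.2546, 0.184]
orientation: [-0.0, 1.0, 0.002, 0.003]
wrist_force: [0.2, 0.7, 0.3]
opening: 0.88
grip_force: 0.0
```

Run:
```python
from h import *
p=viewer.read_camera("wrist"); cv2.imwrite("pics/w4.png",p["frame"])
for nm,z in [("slide_box",.046),("bed_top",.024),("lever",.042),("pad_face",.045)]:
  for k in masks_of(nm,p)[:1]: print(nm,round(k["conf"],2),np.round(k["location"]),rect(p,k["mask"],z),k["mask"].sum())
go([.40,-.21,.22],90)
```

```text
lever 0.63 [250. 302.] [566.4 213.4  71.7  71.4  77.9] 1781
pad_face 0.76 [274. 247.] [518.  252.7  39.3  13.6  90. ] 549
t 9.5 row [ 0.0643 -0.4613 -0.0415] [-1.800e-01 -7.000e-02  9.003e+01]
```

View pics/w4.png

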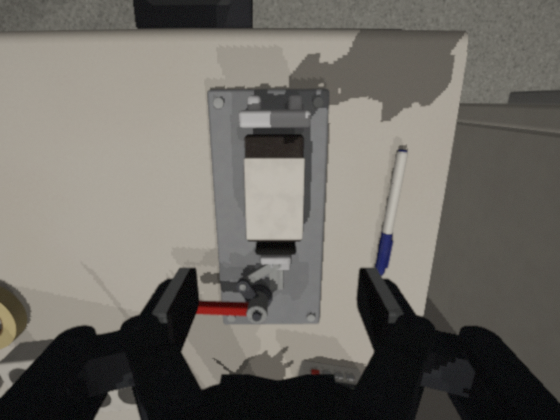

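The wrist view shows the box lying flat and lengthwise between the jaw (row 125) and the pad (row 242). The lever is open, with its hub at (257,315). Now I'll measure the lever and bar from above by colour while the arm moves across.

{"fn": "carry_out", "kwargs": {"motion": [[0.01,-0.045,-0.04,0,0,8.5],[0.015,-0.09,-0.04,0,0,17],[0.02,-0.14,-0.04,0,0,25],[0.03,-0.19,-0.04,0,0,34],[0.035,-0.24,-0.04,0,0,42],[0.04,-0.29,-0.04,0,0,51],[0.045,-0.34,-0.04,0,0,60],[0.05,-0.385,-0.04,0,0,68],[0.06,-0.43,-0.04,0,0,77],[0.064,-0.46,-0.04,0,0,90]], "gripper": 0.06}}

```text
time: 10.5
tcp_pos: [0.3986, -0.2116, 0.2179]
orientation: [0.679, 0.734, -0.001, -0.001]
wrist_force: [0.7, 0.5, 1.0]
opening: 0.701
grip_force: 0.0
```

Run:
```python
from h import *
s=arm.sense(); print(s["q"],s["tcp_pos"])
go([.40,-.215,.20],1)
p=viewer.read_camera("top"); im=cv2.imread("pics/top0.png").astype(int)
b,g,r=im[...,0],im[...,1],im[...,2]
red=(r>100)&(r-g>70)&(r-b>70); red[:185]=0; red[:,:165]=0; red[210:]=0; red[:,225:]=0
print("lever",red.sum(),rect(p,red,.042))
v,u=np.nonzero(red); P=np.array([onz(p,x,.042)[:2] for x in zip(u,v)]); print(P.min(0),P.max(0),P.mean(0)); 
print("fit slope dx/dy",np.polyfit(P[:,1],P[:,0],1))
win=np.zeros(b.shape,bool); win[200:305,360:395]=1
g3=im.sum(2)
notblue=win&((b-r)<25)
print("bar",notblue.sum(),rect(p,notblue,.025))
blk=win&(g3<110); print("handle",rect(p,blk,.033),blk.sum())
```

```text
[ 1.37034298  0.27091863 -1.06617114  2.02571489  0.28190234  1.0040983
  0.2428065 ] [ 0.39857    -0.2116019   0.21787376]
t 10.5 row [-0.0035  0.0012  0.0179] [-0.18  0.11 93.46]
lever 115 [591.4 189.7  64.2   9.2  89.7]
[0.58666679 0.15761067] [0.59613802 0.22174397] [0.59138866 0.18990548]
fit slope dx/dy [0.05432019 0.58107296]
bar 1364 [ 441.8 -215.6  182.7   34.3   -1.5]Traceback (most recent call last):
  File "<stdin>", line 14, in <module>
  File "h.py", line 16, in rect
    c=max(cs,key=cv2.contourArea)[:,0]
      ~~~^^^^^^^^^^^^^^^^^^^^^^^^
ValueError: max() iterable argument is empty
```

{"fn": "carry_out", "kwargs": {"motion": [[-0.003,0.001,0.018,0,0,8.5],[-0.003,0.001,0.018,0,0,17],[-0.003,0.001,0.018,0,0,25.5],[-0.003,0.001,0.018,0,0,34],[-0.003,0.001,0.018,0,0,42.5],[-0.003,0.001,0.018,0,0,51],[-0.003,0.001,0.018,0,0,59.5],[-0.003,0.001,0.018,0,0,68],[-0.003,0.001,0.018,0,0,76.5],[-0.003,0.001,0.018,0,0,85]]}}

```text
time: 11.55
tcp_pos: [0.4015, -0.2101, 0.1999]
orientation: [0.996, 0.085, -0.001, -0.001]
wrist_force: [0.0, 0.2, -0.0]
opening: 0.701
grip_force: 0.0
```

{"fn": "carry_out", "kwargs": {"motion": [[0,0,0,0,0,8.5],[0,0,0,0,0,8.5],[0,0,0,0,0,8.5]]}}

```text
time: 11.85
tcp_pos: [0.4018, -0.2103, 0.2003]
orientation: [1.0, 0.016, -0.001, -0.001]
wrist_force: [-0.6, -0.9, -1.0]
opening: 0.71
grip_force: 0.0
```

Run:
```python
from h import *
s=arm.sense(); print(s["q"],s["tcp_pos"])
p=viewer.read_camera("wrist"); cv2.imwrite("pics/w5.png",p["frame"])
print(-np.array(p["R"]).T@np.array(p["t"]))
for nm,z in [("bar",.03),("mat",.003)]:
  for k in masks_of(nm,p)[:1]: print(nm,round(k["conf"],2),np.round(k["location"]),rect(p,k["mask"],z),k["mask"].sum())
go([.3895,-.2155,.07],0)
```

```text
[ 1.08431911  0.2226288  -0.7365687   2.04608275  0.18456045  0.93998498
 -1.28840392] [ 0.40182119 -0.21027117  0.20030123]
[ 0.48278253 -0.20826247  0.34251873]
bar 0.8 [292. 121.] [ 4.441e+02 -2.219e+02  1.748e+02  2.600e+01 -2.000e-01] 4016
mat 0.6 [303. 107.] [ 461.2 -229.9  230.8   92.7    5. ] 16550
t 12.0 row [-0.0125  0.0045  0.1307] [-0.03  0.08  1.71]
```

View pics/w5.png

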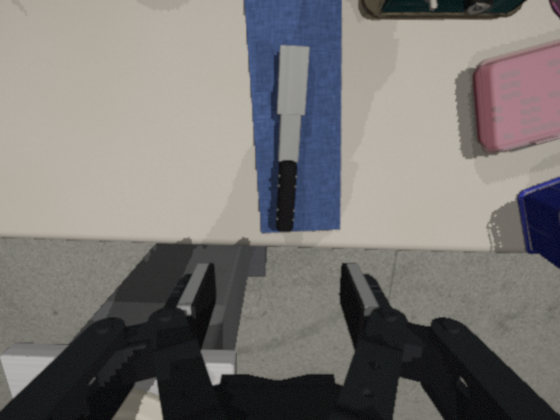

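The wrist view shows the bar clear on its mat. The handle runs from (285,229) to (288,162) and the channel end is at (294,46).

Run:
```python
from h import *
p=viewer.read_camera("wrist")
for uv,z in [((285,229),.033),((285.5,222),.033),((288.5,163),.033),((288.5,163),.02),((292.5,113),.02),((294,46),.02)]: print(uv,z,np.round(onz(p,uv,z)*1000,1))
go([.390,-.2205,.07],-1)
```

```text
(285, 229) 0.033 [ 360.4 -220.6   33. ]
(285.5, 222) 0.033 [ 368.1 -220.9   33. ]
(288.5, 163) 0.033 [ 428.7 -221.4   33. ]
(288.5, 163) 0.02 [ 426.4 -222.    20. ]
(292.5, 113) 0.02 [ 474.6 -223.8   20. ]
(294, 46) 0.02 [ 533.  -222.6   20. ]
t 12.05 row [-0.0122  0.0094  0.1308] [-0.02  0.07  2.67]
```

{"fn": "carry_out", "kwargs": {"motion": [[-0.012,0.008,0.05,0,0,2],[-0.012,0.008,0.1,0,0,2],[-0.012,0.008,0.13,0,0,2],[-0.012,0.008,0.13,0,0,2],[-0.012,0.008,0.13,0,0,2]], "gripper": 0.06, "squeeze": 100}}

```text
time: 12.55
tcp_pos: [0.3905, -0.2188, 0.0713]
orientation: [1.0, -0.003, -0.001, -0.001]
wrist_force: [0.2, 0.4, 0.5]
opening: 0.706
grip_force: 0.0
```

Run:
```python
from h import *
s=arm.sense(); print(s["tcp_pos"])
go([.391,-.219,.008],-.7)
```

```text
[ 0.39049388 -0.2187762   0.07125851]
t 12.55 row [0.0006 0.0003 0.0633] [-0.07  0.09  0.33]
```

{"fn": "carry_out", "kwargs": {"motion": [[0,0,0.04,0,0,0.3],[0,0,0.063,0,0,0.3],[0,0,0.063,0,0,0.3],[0,0,0.063,0,0,0.3]]}}

```text
time: 12.95
tcp_pos: [0.3917, -0.2198, 0.0098]
orientation: [1.0, -0.006, 0.001, 0.001]
wrist_force: [0.2, 0.7, -0.2]
opening: 0.703
grip_force: 0.0
```

{"fn": "carry_out", "kwargs": {"motion": [[0,0,0,0,0,0],[0,0,0,0,0,0],[0,0,0,0,0,0],[0,0,0,0,0,0],[0,0,0,0,0,0],[0,0,0,0,0,0],[0,0,0,0,0,0],[0,0,0,0,0,0]], "gripper": 0.0, "squeeze": 100}}

```text
time: 13.75
tcp_pos: [0.391, -0.2199, 0.0095]
orientation: [1.0, -0.006, 0.0, 0.001]
wrist_force: [-1.4, 0.2, 12.7]
opening: 0.185
grip_force: 97.8
```

Run:
```python
from h import *
s=arm.sense(); print(s["tcp_pos"],s["orientation"],s["wrist_force"])
```

```text
[ 0.39101575 -0.21987071  0.00945615] [ 9.99979310e-01 -6.36114042e-03  1.54853003e-04  9.44271796e-04] [-1.43869777  0.17591568 12.72222326]
```

{"fn": "carry_out", "kwargs": {"motion": [[0,0,-0.02,0,0,0],[0,0,-0.06,0,0,0],[0,0,-0.1,0,0,0],[0,0,-0.13,0,0,0],[0,0,-0.13,0,0,0],[0,0,-0.13,0,0,0]]}}

```text
time: 14.35
tcp_pos: [0.3901, -0.2198, 0.1384]
orientation: [1.0, -0.007, -0.0, 0.001]
wrist_force: [-0.7, -0.4, -2.5]
opening: 0.188
grip_force: 98.2
```

Run:
```python
from h import *
s=arm.sense(); print(s["tcp_pos"],s["wrist_force"],s["wrist_torque"])
go([.591,.0625,.14],90)
```

```text
[ 0.39008755 -0.21975494  0.13835043] [-0.674989   -0.36226908 -2.48965708] [ 0.03791688  0.08206515 -0.03322554]
t 14.35 row [ 0.1971 -0.2849 -0.0022] [ 5.000e-02  9.000e-02 -9.078e+01]
```

{"fn": "carry_out", "kwargs": {"motion": [[0.018,-0.026,-0.002,0,0,-8],[0.036,-0.052,-0.002,0,0,-16],[0.054,-0.078,-0.002,0,0,-24],[0.072,-0.104,-0.002,0,0,-32],[0.09,-0.13,-0.002,0,0,-40],[0.108,-0.156,-0.002,0,0,-48],[0.126,-0.182,-0.002,0,0,-56],[0.144,-0.208,-0.002,0,0,-64],[0.162,-0.234,-0.002,0,0,-72],[0.18,-0.26,-0.002,0,0,-80]]}}

```text
time: 15.35
tcp_pos: [0.5727, 0.0394, 0.1373]
orientation: [0.768, 0.64, -0.002, -0.002]
wrist_force: [0.5, -0.3, -1.3]
opening: 0.188
grip_force: 98.1
```

Run:
```python
from h import *
s=arm.sense(); print(s["tcp_pos"],s["wrist_force"])
go([.591,.0625,.12],90)
```

```text
[0.5727489  0.0393752  0.13725261] [ 0.47331722 -0.33828966 -1.3398516 ]
t 15.35 row [0.0261 0.0139 0.0172] [ -0.28   0.02 -10.39]
```

{"fn": "carry_out", "kwargs": {"motion": [[0.013,0.007,0.008,0,0,-5],[0.026,0.014,0.017,0,0,-10.4],[0.026,0.014,0.017,0,0,-10.4],[0.026,0.014,0.017,0,0,-10.4],[0.026,0.014,0.017,0,0,-10.4]]}}

```text
time: 15.85
tcp_pos: [0.5914, 0.0605, 0.122]
orientation: [0.71, 0.704, -0.001, -0.001]
wrist_force: [-0.1, -0.6, -2.1]
opening: 0.186
grip_force: 98.0
```

Run:
```python
from h import *
s=arm.sense(); print(s["tcp_pos"],s["orientation"],s["wrist_force"])
p=viewer.read_camera("wrist"); cv2.imwrite("pics/w6.png",p["frame"])
print(-np.array(p["R"]).T@np.array(p["t"]))
```

```text
[0.59136177 0.06049892 0.1220147 ] [ 7.09912372e-01  7.04288584e-01 -1.23441121e-03 -7.00423069e-04] [-0.07800967 -0.59756929 -2.0586104 ]
[0.59267424 0.14058504 0.26433453]
```

View pics/w6.png

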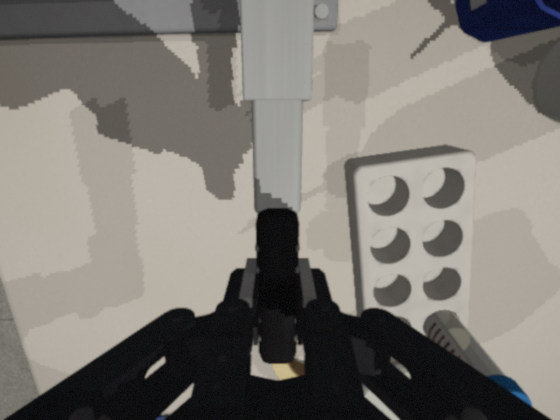

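The wrist view shows the bar pointing straight ahead, with the channel at columns 241 to 312 and starting at row 99. It hides the lever. I'll compute the channel position and check the lever in the top view.

Run:
```python
from h import *
p=viewer.read_camera("wrist")
for uv,z in [((241.5,97),.134),((312.5,97),.134),((244,10),.134),((310,10),.134),((257,210),.1455),((298,210),.1455)]: print(uv,np.round(onz(p,uv,z)*1000,1))
p=viewer.read_camera("top"); im=p["frame"].astype(int)
b,g,r=im[...,0],im[...,1],im[...,2]
red=(r>90)&(r-g>60)&(r-b>60); red[:180]=0; red[:,:165]=0; red[215:]=0; red[:,230:]=0
if red.sum(): 
    v,u=np.nonzero(red); print(red.sum(),u.min(),u.max(),v.min(),v.max(),rect(p,red,.042))
cv2.imwrite("pics/t6.png",cv2.resize(p["frame"][150:270,140:300],None,fx=4,fy=4,interpolation=cv2.INTER_CUBIC))
```

```text
(241.5, 97) [579.  142.8 134. ]
(312.5, 97) [606.2 142.6 134. ]
(244, 10) [581.1 172.3 134. ]
(310, 10) [604.6 172.1 134. ]
(257, 210) [584.5 101.1 145.5]
(298, 210) [600.4 100.9 145.5]
77 181 209 197 199 [589.1 189.6  64.1   4.6  89.7]
```

View pics/t6.png

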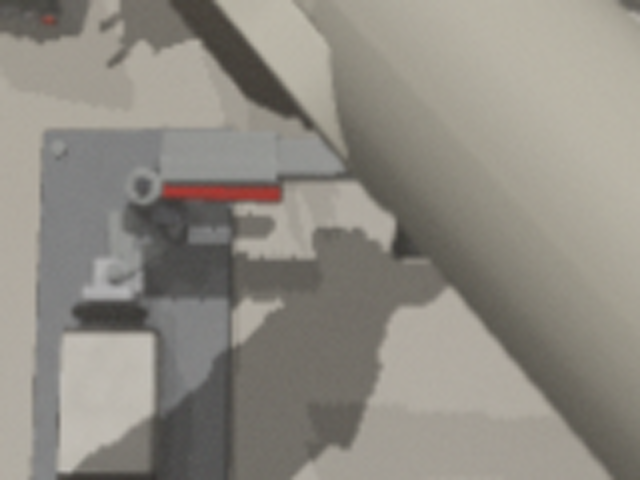

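The enlarged top view shows the red lever directly below and parallel to the channel, with the box sitting on the bed. The channel is about 1 mm too far in +x, so I'll lower it slowly while correcting that.

{"fn": "carry_out", "kwargs": {"motion": [[0,-0.001,0.03,0,0,0],[0,-0.001,0.055,0,0,0],[0,-0.001,0.068,0,0,0],[0,-0.001,0.075,0,0,0],[0,-0.001,0.079,0,0,0],[0,-0.001,0.083,0,0,0],[0,-0.001,0.083,0,0,0]]}}

```text
time: 16.7
tcp_pos: [0.5915, 0.0615, 0.0401]
orientation: [0.709, 0.705, -0.0, -0.0]
wrist_force: [0.7, 0.4, -1.7]
opening: 0.193
grip_force: 98.2
```

Run:
```python
from h import *
s=arm.sense(); print(s["tcp_pos"],s["orientation"],s["wrist_force"],s["wrist_torque"])
p=viewer.read_camera("top"); im=p["frame"].astype(int)
b,g,r=im[...,0],im[...,1],im[...,2]
red=(r>90)&(r-g>60)&(r-b>60); red[:180]=0; red[:,:165]=0; red[215:]=0; red[:,230:]=0
print("red visible",red.sum())
```

```text
[0.59151018 0.06148931 0.04013871] [ 7.09207867e-01  7.04999409e-01 -9.57288558e-05 -1.60568809e-04] [ 0.68644856  0.41270228 -1.68730579] [-0.03147671  0.02435198 -0.01507196]
red visible 28
```

The channel has slipped over the lever without contact force. Now I'll seat it and compute the arc.

{"fn": "carry_out", "kwargs": {"motion": [[0,0,0.002,0,0,0],[0,0,0.004,0,0,0],[0,0,0.005,0,0,0],[0,0,0.005,0,0,0]]}}

```text
time: 17.15
tcp_pos: [0.5912, 0.0613, 0.0347]
orientation: [0.709, 0.705, -0.0, -0.0]
wrist_force: [-0.4, -0.3, -1.6]
opening: 0.186
grip_force: 98.2
```

Run:
```python
from h import *
s=arm.sense(); print(s["tcp_pos"],s["wrist_force"],s["wrist_torque"])
M=Rn.from_quat(s["orientation"]).as_matrix(); P=np.array([.5922,.233]); v=s["tcp_pos"][:2]-P
for th in range(5,66,5):
    a=np.radians(-th); d=np.array([[np.cos(a),-np.sin(a)],[np.sin(a),np.cos(a)]])@v-v
    print(th,np.round(M.T@np.array([*d,0]),4))
```

```text
[0.59116841 0.06133918 0.03472989] [-0.36542874 -0.32483973 -1.64473474] [-0.07269686  0.03340725  0.04353276]
5 [ 0.0007 -0.015   0.    ]
10 [ 0.0026 -0.0298  0.    ]
15 [ 0.0059 -0.0444  0.    ]
20 [ 0.0104 -0.0587  0.0001]
25 [ 0.0161 -0.0725  0.0001]
30 [ 0.023  -0.0858  0.0001]
35 [ 0.0311 -0.0985  0.0001]
40 [ 4.020e-02 -1.103e-01  1.000e-04]
45 [ 5.030e-02 -1.214e-01  1.000e-04]
50 [ 6.130e-02 -1.315e-01  1.000e-04]
55 [ 7.320e-02 -1.406e-01  1.000e-04]
60 [ 8.580e-02 -1.487e-01  1.000e-04]
65 [ 0.0991 -0.1556  0.0002]
```

{"fn": "carry_out", "kwargs": {"motion": [[0.0007,-0.015,0,0,0,5],[0.0026,-0.0298,0,0,0,10],[0.0059,-0.0444,0,0,0,15],[0.0104,-0.0587,0,0,0,20],[0.0161,-0.0725,0,0,0,25],[0.0195,-0.0793,0,0,0,27.5],[0.023,-0.0858,0,0,0,30],[0.0311,-0.0985,0,0,0,35],[0.0402,-0.1103,0,0,0,40],[0.0402,-0.1103,0,0,0,40]], "squeeze": 115}}

```text
time: 18.15
tcp_pos: [0.4834, 0.1013, 0.036]
orientation: [0.909, 0.418, 0.001, 0.001]
wrist_force: [6.7, -4.2, -2.1]
opening: 0.187
grip_force: 115.6
```

Run:
```python
from h import *
s=arm.sense(); print(s["tcp_pos"],s["wrist_force"],s["wrist_torque"])
M=Rn.from_quat(s["orientation"]).as_matrix(); print(np.degrees(np.arctan2(M[1,0],M[0,0])))
P=np.array([.5922,.233]); v0=np.array([.59117,.06134])-P;print("th",np.degrees(np.arctan2(v0[1],v0[0])-np.arctan2(*(s["tcp_pos"][:2]-P)[::-1])),np.linalg.norm(s["tcp_pos"][:2]-P))
for th in (45,50,55,58,60,62,65):
    a=np.radians(-th); d=np.array([[np.cos(a),-np.sin(a)],[np.sin(a),np.cos(a)]])@v0+P-s["tcp_pos"][:2]
    print(th,np.round(M.T@np.array([*d,.0347-s["tcp_pos"][2]]),4))
```

```text
[0.48342454 0.10128675 0.03604149] [ 6.65226515 -4.16107838 -2.10420383] [-1.09750819 -1.47927711 -0.78774736]
49.369756266871065
th 39.207831320858915 0.17082294752507257
45 [-0.0003 -0.0173  0.0013]
50 [ 0.0016 -0.0322  0.0012]
55 [ 0.0048 -0.0468  0.0012]
58 [ 0.0073 -0.0555  0.0011]
60 [ 0.0092 -0.0611  0.0011]
62 [ 0.0113 -0.0667  0.0011]
65 [ 0.0149 -0.075   0.0011]
```

{"fn": "carry_out", "kwargs": {"motion": [[-0.0003,-0.0173,0.001,0,0,5],[0.0016,-0.0322,0.001,0,0,10],[0.0048,-0.0468,0.001,0,0,15],[0.0073,-0.0555,0.001,0,0,18],[0.0092,-0.0611,0.001,0,0,20],[0.0092,-0.0611,0.001,0,0,20],[0.0092,-0.0611,0.001,0,0,20]]}}

```text
time: 18.85
tcp_pos: [0.4408, 0.1494, 0.0343]
orientation: [0.966, 0.257, -0.0, -0.0]
wrist_force: [0.5, 1.1, 0.4]
opening: 0.184
grip_force: 115.7
```

Run:
```python
from h import *
s=arm.sense(); print(s["tcp_pos"],s["orientation"],s["wrist_force"],s["wrist_torque"])
P=np.array([.5922,.233]); v0=np.array([.59117,.06134])-P;print("th",np.degrees(np.arctan2(v0[1],v0[0])-np.arctan2(*(s["tcp_pos"][:2]-P)[::-1])),np.linalg.norm(s["tcp_pos"][:2]-P))
p=viewer.read_camera("scene"); cv2.imwrite("pics/s7.png",cv2.resize(p["frame"][190:330,130:330],None,fx=4,fy=4,interpolation=cv2.INTER_CUBIC))
```

```text
[0.44076658 0.14936055 0.03425718] [ 9.66413634e-01  2.56991445e-01 -2.24001678e-05 -2.92482705e-04] [0.53863358 1.097841   0.43035502] [ 0.24217128 -0.03754253  0.11496378]
th 60.74354311615495 0.17299606700561415
```

View pics/s7.png

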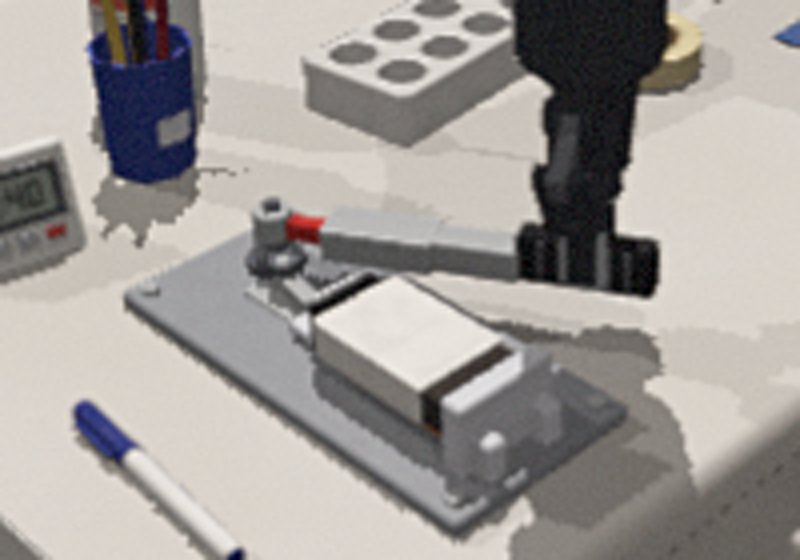

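The scene crop shows the lever shut: its red end emerges from the channel at (305,228). The pad is against the box at (310,320), the box is against the jaw, and the wrist force is about zero. Now I'll lift the bar off.

{"fn": "carry_out", "kwargs": {"motion": [[0,0,-0.008,0,0,0],[0,0,-0.02,0,0,0],[0,0,-0.04,0,0,0],[0,0,-0.07,0,0,0],[0,0,-0.11,0,0,0],[0,0,-0.12,0,0,0],[0,0,-0.12,0,0,0]]}}

```text
time: 19.6
tcp_pos: [0.4421, 0.1486, 0.1559]
orientation: [0.967, 0.255, 0.002, 0.0]
wrist_force: [0.3, 0.1, -2.7]
opening: 0.185
grip_force: 115.6
```

Run:
```python
from h import *
s=arm.sense(); print(s["tcp_pos"],s["wrist_force"])
go([.40,-.222,.15],2)
```

```text
[0.44209404 0.14860443 0.15589551] [ 0.32675843  0.14140614 -2.67414159]
t 19.6 row [-0.2197  0.3014  0.0058] [ 0.06 -0.18 27.6 ]
```

{"fn": "carry_out", "kwargs": {"motion": [[-0.024,0.033,0,0,0,3],[-0.049,0.067,0,0,0,6],[-0.073,0.1,0,0,0,9],[-0.098,0.134,0,0,0,12],[-0.122,0.167,0,0,0,15],[-0.146,0.201,0,0,0,18],[-0.171,0.234,0,0,0,21],[-0.195,0.268,0.004,0,-0.1,24],[-0.22,0.301,0.006,0,-0.2,27.6],[-0.22,0.301,0.006,0,-0.2,27.6]]}}

```text
time: 20.6
tcp_pos: [0.3954, -0.2275, 0.1462]
orientation: [1.0, 0.013, -0.004, 0.001]
wrist_force: [-1.1, 0.9, -2.1]
opening: 0.186
grip_force: 115.4
```

{"fn": "carry_out", "kwargs": {"motion": [[0,0,0,0,0,0],[0,0,0,0,0,0],[0,0,0,0,0,0]]}}

```text
time: 20.9
tcp_pos: [0.3983, -0.2201, 0.1476]
orientation: [1.0, 0.019, -0.003, -0.0]
wrist_force: [0.6, 0.2, -1.9]
opening: 0.184
grip_force: 115.4
```

Run:
```python
from h import *
s=arm.sense(); print(s["tcp_pos"],s["wrist_force"])
go([.40,-.222,.03],2)
```

```text
[ 0.39828305 -0.22007645  0.14755522] [ 0.55960577  0.18323306 -1.85891063]
t 20.9 row [0.0023 0.002  0.1175] [-0.01  0.3   0.22]
```

{"fn": "carry_out", "kwargs": {"motion": [[0.002,0.002,0.04,0,0.3,0.2],[0.002,0.002,0.08,0,0.3,0.2],[0.002,0.002,0.11,0,0.3,0.2],[0.002,0.002,0.117,0,0.3,0.2],[0.002,0.002,0.117,0,0.3,0.2],[0.002,0.002,0.117,0,0.3,0.2]]}}

```text
time: 21.5
tcp_pos: [0.4012, -0.2235, 0.0322]
orientation: [1.0, 0.017, 0.001, 0.001]
wrist_force: [-0.3, 0.6, -2.1]
opening: 0.184
grip_force: 115.4
```

Run:
```python
from h import *
s=arm.sense(); print(s["tcp_pos"],s["wrist_force"])
go([.40,-.222,.0095],2)
```

```text
[ 0.40123394 -0.22353405  0.03215713] [-0.2953389   0.64312296 -2.06683842]
t 21.5 row [-0.0012 -0.0016  0.0227] [ 0.09 -0.15 -0.07]
```

{"fn": "carry_out", "kwargs": {"motion": [[0,0,0.008,0,0,0],[0,0,0.015,0,0,0],[0,0,0.019,0,0,0],[0,0,0.022,0,0,0],[0,0,0.022,0,0,0],[0,0,0.022,0,0,0]]}}

```text
time: 22.1
tcp_pos: [0.3998, -0.2238, 0.0095]
orientation: [1.0, 0.016, 0.0, 0.001]
wrist_force: [-3.1, 1.4, 8.7]
opening: 0.183
grip_force: 116.6
```

{"fn": "carry_out", "kwargs": {"motion": [[0,0,0,0,0,0],[0,0,0,0,0,0],[0,0,0,0,0,0],[0,0,0,0,0,0],[0,0,0,0,0,0],[0,0,0,0,0,0]], "gripper": 0.06}}

```text
time: 22.7
tcp_pos: [0.4, -0.2236, 0.0089]
orientation: [1.0, 0.016, 0.0, 0.0]
wrist_force: [-0.4, -0.6, -0.3]
opening: 0.7
grip_force: 0.0
```

{"fn": "carry_out", "kwargs": {"motion": [[0,0,-0.02,0,0,0],[0,0,-0.06,0,0,0],[0,0,-0.1,0,0,0],[0,0,-0.15,0,0,0],[-0.02,0,-0.2,0,0,0],[-0.02,0,-0.2,0,0,0],[-0.02,0,-0.2,0,0,0]]}}

```text
time: 23.4
tcp_pos: [0.38, -0.2252, 0.2103]
orientation: [1.0, 0.016, 0.001, 0.002]
wrist_force: [0.9, -0.7, -0.5]
opening: 0.702
grip_force: 0.0
```

Run:
```python
from h import *
s=arm.sense(); print(s["tcp_pos"],s["wrist_force"],s["opening"])
p=viewer.read_camera("scene"); cv2.imwrite("pics/s8.png",cv2.resize(p["frame"][130:330,120:440],None,fx=2.4,fy=2.4,interpolation=cv2.INTER_CUBIC))
p=viewer.read_camera("wrist")
for nm,z in [("bar",.03),("mat",.003)]:
  for k in masks_of(nm,p)[:1]: print(nm,round(k["conf"],2),rect(p,k["mask"],z))
```

```text
[ 0.3799975  -0.22519562  0.21031899] [ 0.90595879 -0.71426088 -0.45336927] 0.7019387430297241
bar 0.63 [ 451.8 -223.8  174.4   26.5    2.2]
mat 0.85 [ 450.8 -230.6  211.8   91.     4.9]
```

View pics/s8.png

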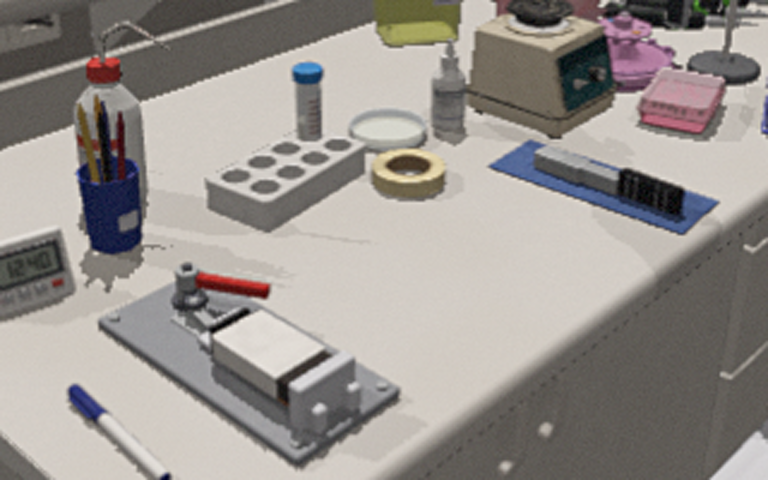

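The final view shows the lever shut at (235,285), the box pinned, and the bar flat on its mat at (610,180). The tape roll and dropper bottle have not moved, so I'm handing in.

```bash
python3 -c "
from rig import arm; print(arm.sign_off())"
```

```text
the job is handed in; nothing more can be done
None
```

Job handed in at about 23 s of the allowed 72 s: the box is pinned on the bed with the lever shut, the bar lies flat on its blue mat, and the tape roll and dropper bottle stand where they were.

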